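# Unclip the grinder's grit filter cover

### The arm

A 6-joint arm with a two-finger parallel gripper is mounted at the origin on the work surface. World frame = base frame: x ahead of the robot, y to its left, z up, the work surface at z = 0. Lengths are in m, angles in rad, forces in N, time in s.
With the tool pointing down it reaches from about 0.275 to 0.75 m from the base axis. Payload 10.2 kg.
Tool frame: the origin (TCP) lies at the very end of the fingers, on their centre line; the grasp point (between the pads) lies 19 mm behind it; z points along the fingers, y is the line along which they close (so a half turn about z gives the same grasp; the last joint's range is limited). The gripper opens to 85 mm and grips with 20 to 120 N. Pads are 22 mm wide; open, the fingers measure 114 mm over their backs; the gripper's body (76 mm by 85 mm) begins 54 mm behind the grasp point. The pads swing forward as they close: fully open they stand 13 mm farther back than shut.
Start: joints at [-0.223, 0.313, 1.498, -0, 1.331, -0.223], TCP at [0.525, -0, 0.231] pointing down, gripper open.
Joint ranges: [-2.94, 2.94], [-0.97, 2.17], [0.19, 2.56], [-1.23, 4.37], [0.02, 3.11], [-2.88, 2.88]. Speed limits (rad/s): [2.39, 2.39, 3.01, 3.14, 3.14, 3.14].

### API

Orientations are given as a 3x3 rotation matrix whose columns are the frame's x, y, z axes.
In Python, from bench import robot, move_gripper, snapshot gives the robot as it stands. Calls block until the motion is done:
- robot.move_pose(position, orientation): joint-space move of the TCP to a pose.
- robot.movel(position, attitude=None, max_speed=0.15): straight line of the TCP; attitude=None keeps the orientation; max_speed is the mean speed in m/s.
- robot.move_j(angles): joint-space move.
- move_gripper(opening): finger opening in m; the grip force is fixed at half the most; returns when the fingers have stopped.
- robot.wait(seconds).
- robot.ik(position, orientation): joint angles nearest the present ones, or None.
- robot.observe(): the state.
- snapshot(name): name is "scene" or "side" or "wrist"; returns a dict with "img" (384x512x3 uint8, red, green, blue), "camera_matrix" (3x3 intrinsics, pixels), "R" (3x3) and "t" (3): a world point X has camera coordinates R X + t. Camera axes: x right, y down, z forward; pixel columns grow to the right and rows downward; lengths in m; the calibration is good to about 2 mm. A picture is of the moment at which its call begins. There is no depth.
A pose or a line that the arm cannot do raises robot.PlanningError and nothing moves.
- robot.sign_off(): hands the job in; it is judged then, once.
The state is a dict: "clock": time; "qpos": joint angles; "joint_vel": joint speeds; "joint_efforts": joint torques, N m; "tcp_pos": TCP position; "tool_rot": TCP orientation; "ft_force": force on the tool from outside, world axes, zero at the start; "torque": the same for the moment, N m; "opening": finger opening in m; "gripper_force": force on a finger pad.
Only numpy, scipy, OpenCV 4.12 (cv2) and the standard library are available. Lean on these libraries where they do the work, as an engineer would, in place of code of your own. Each camera call takes 0.05 s, during which the arm holds its last target. There are 200 camera calls.

### The job

Take the clip-on cover off the grinder's grit filter box, the one with the yellow tabs: squeeze its two yellow snap tabs together, lift the cover off and set it down gently, right way up, in the middle of the black rubber mat. Leave the blue-tabbed cover clipped on as it is.

Things in the scene. Friction and masses are not known exactly. Their poses are not given: they have to be found in the camera images.
- grit_cover: The cover to remove: aluminium plate 110 (x) x 96 (y) x 4 mm, 120 to 180 g, clipped on a fixed grey box 60 mm high. Origin: centre of the plate's underside, level with the box rim (60 mm above the cart top); z up. Guide bars and hooks reach 15 mm below it into the box: lift straight up over 20 mm. Set down, it stands level on the bars, origin 15 mm above its support.
- grit_tabs (a point): Middle between that cover's two yellow tabs, 28 mm above its origin, same axes. Tabs: 30 mm long (x), 6 thick, tops 8 mm above this point, outer faces at y = +-27 mm: pinch along y. Each slides 8 mm in on a spring (2 N, 8 N at its stop), to 38 mm apart; its hook comes free at 5 mm (7 to be safe). Keep squeezed while lifting; 30 N grip holds it.
- parts_cover: A bystander: the same kind of cover, same sizes, with blue tabs, clipped on a second, equal grey box. Leave it clipped on and unmoved.
- mat: Black rubber mat lying on the cart, 180 x 180 x 3 mm, fixed. Origin: centre of its underside, on the cart top; its top is 3 mm above that.
Things that resemble listed ones, but are neither listed nor needed, are in the scene too. Leave any orange or pink look-alike of the grit_cover alone.

How it is judged:
On the way:
1. the yellow-tabbed cover is lifted clear of its box (height (world z) of grit_cover above 0.078 m), for 0.1 s.
At the end, for the whole second after the job is handed in: The yellow-tabbed cover stands level (within 10 degrees), right way up and at rest on the mat, its centre within 45 mm of the mat's centre, its origin lower than 26 mm above the cart top; the blue-tabbed cover is still clipped on where it was (within 12 mm) (horizontal distance between grit_cover and mat below 0.045 m and height (world z) of grit_cover between 0.01 and 0.026 m and angle between grit_cover's own z axis and vertical below 0.17 rad and linear speed of grit_cover below 0.02 m/s); the robot touches nothing.
It fails at once if the blue-tabbed cover is moved by more than 12 mm (distance of parts_cover from where it was at the start of the episode above 0.012 m).
It fails at once if the cover is dropped (moves faster than 0.7 m/s, about 25 mm of free fall, out of the fingers) (linear speed of grit_cover above 0.7 m/s and contact force between the fingers and grit_cover below 0.05 N).
It also fails if it takes over 43 s, if anything falls off the work surface, if the arm or the gripper's body presses on something with over 40 N, if the wrist force passes 120 N, or if a joint passes its speed limit or range.

## Working session

There is one attempt and no reset: what is moved stays moved. The work goes in short steps, each a Python script; the robot and the scene stay as the last script left them, time stands still between calls to the robot, and variables do not carry over. Pictures are saved under pics/ and viewed, at most 10 in all, crops included, and the job is handed in when it is done.

```bash
mkdir -p pics
python3 - <<'E'
from bench import robot, snapshot
import cv2, numpy as np
for n in ("scene","side"):
    s=snapshot(n); cv2.imwrite(f"pics/{n}0.png",s["img"][:,:,::-1]); print(n,-s["R"].T@s["t"])
a=[cv2.imread(f"pics/{n}0.png") for n in("scene","side")]
print(robot.observe()["clock"])
E
```

```text
scene [0.90441473 0.70417893 1.12690869]
side [ 0.19469099 -0.98520942  0.80551513]
0.1
```

View pics/scene0.png

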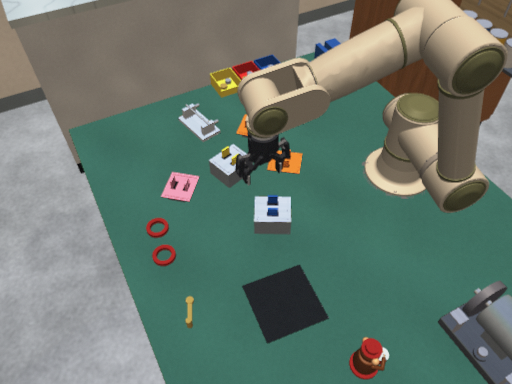

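View pics/side0.png

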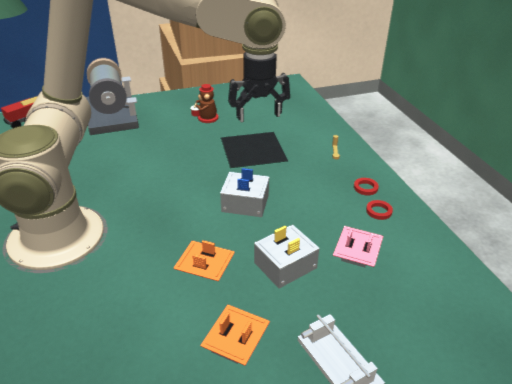

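The scene view shows the yellow-tabbed box at about (230,165), the blue-tabbed one at (272,213) and the mat at (284,302). In the side view they are at (287,252), (245,193) and (253,149), with the yellow tabs at (280,235) and (294,246). Both tabs are clear of the gripper.

```bash
cat > h.py <<'E'
import numpy as np, cv2
def ray(s,uv,z):
    uv=np.atleast_2d(np.float64(uv)); d=np.c_[uv,np.ones(len(uv))]@np.linalg.inv(s["camera_matrix"]).T@s["R"]
    c=-s["R"].T@s["t"]; return c+d*((z-c[2])/d[:,2])[:,None]
def blobs(s,lo,hi,roi,amin=8):
    hsv=cv2.cvtColor(s["img"],cv2.COLOR_RGB2HSV); m=cv2.inRange(hsv,lo,hi); k=np.zeros_like(m)
    x0,y0,x1,y1=roi; k[y0:y1,x0:x1]=255; m&=k
    n,l,st,c=cv2.connectedComponentsWithStats(m)
    return [(st[i][4],c[i],(l==i).astype(np.uint8)) for i in range(1,n) if st[i][4]>=amin]
E
python3 - <<'E'
from bench import snapshot
from h import *
S={n:snapshot(n) for n in("scene","side")}
R={"scene":dict(y=(210,138,245,180),m=(235,255,335,345)),"side":dict(y=(262,220,310,262),m=(210,125,300,172))}
for n,s in S.items():
    for a,c,m in blobs(s,(20,120,100),(35,255,255),R[n]["y"]): print(n,"yel",a,c,ray(s,c,.088).round(4))
    for a,c,m in blobs(s,(0,0,0),(180,255,45),R[n]["m"],300):
        q=cv2.minAreaRect(cv2.findContours(m,0,1)[0][0]); b=cv2.boxPoints(q)
        print(n,"mat",a,c,ray(s,c,.003).round(4))
    # plate top (bright, unsaturated)
    for a,c,m in blobs(s,(0,0,150),(180,60,255),R[n]["y"] if 0 else ((205,140,260,190) if n=="scene" else (250,222,325,285)),60):
        h=cv2.convexHull(max(cv2.findContours(m,0,1)[0],key=len)); p=cv2.approxPolyDP(h,4,True)[:,0]
        print(n,"plate",a,c,p.tolist(),ray(s,p,.064).round(3).tolist())
E
```

```text
scene yel 60 [225.05       151.61666667] [[ 0.5144 -0.2792  0.088 ]]
scene yel 36 [233.97222222 159.19444444] [[ 0.5037 -0.2342  0.088 ]]
scene mat 3780 [283.86666667 303.06560847] [[0.5889 0.2449 0.003 ]]
scene plate 445 [226.66292135 159.48089888] [[234, 144], [246, 154], [227, 174], [209, 159]] [[0.463, -0.321, 0.064], [0.448, -0.259, 0.064], [0.543, -0.207, 0.064], [0.567, -0.296, 0.064]]
side yel 133 [279.88721805 233.4887218 ] [[ 0.4925 -0.2478  0.088 ]]
side yel 117 [293.15384615 246.30769231] [[ 0.5056 -0.295   0.088 ]]
side plate 1255 [286.04143426 247.06693227] [[292, 224], [319, 248], [279, 268], [254, 242]] [[0.541, -0.201, 0.064], [0.569, -0.294, 0.064], [0.463, -0.324, 0.064], [0.437, -0.232, 0.064]]
```

```bash
cat >> h.py <<'E'
def down(yaw,ref):
    y=np.array([-np.sin(yaw),np.cos(yaw),0]); y*=1 if y@ref[:,1]>=0 else -1
    z=np.array([0,0,-1.]); return np.c_[np.cross(y,z),y,z]
E
python3 - <<'E'
from bench import robot,snapshot
from h import *
o=robot.observe(); R=down(np.radians(16),o["tool_rot"])
robot.move_pose([.503,-.264,.2],R)
s=snapshot("wrist"); cv2.imwrite("pics/w1.png",s["img"][:,:,::-1])
for a,c,m in blobs(s,(20,120,100),(35,255,255),(0,0,512,384),60):
    print("yel",a,c,ray(s,c,.092).round(4), [ray(s,p,.096).round(3).tolist() for p in cv2.boxPoints(cv2.minAreaRect(cv2.findNonZero(m)))])
o=robot.observe();print(o["clock"],o["tcp_pos"],o["qpos"],o["tool_rot"],o["opening"])
E
```

```text
yel 101 [230.01980198 188.45544554] [[ 0.4971 -0.2396  0.092 ]] [[[0.511, -0.234, 0.096]], [[0.513, -0.238, 0.096]], [[0.485, -0.246, 0.096]], [[0.484, -0.241, 0.096]]]
yel 70 [283.04285714 185.77142857] [[ 0.5122 -0.2832  0.092 ]] [[[0.497, -0.282, 0.096]], [[0.525, -0.278, 0.096]], [[0.526, -0.283, 0.096]], [[0.497, -0.287, 0.096]]]
1.2917 [ 0.5034442  -0.26289559  0.20024897] [-6.87582847e-01  4.31283199e-01  1.41178995e+00  2.45716183e-04
  1.29828367e+00  6.01067213e-01] [[ 9.60478441e-01  2.78354188e-01  3.32442644e-04]
 [ 2.78354193e-01 -9.60478497e-01  3.32007272e-05]
 [ 3.28545572e-04  6.06482210e-05 -9.99999944e-01]] 0.08530704576643217
```

View pics/w1.png

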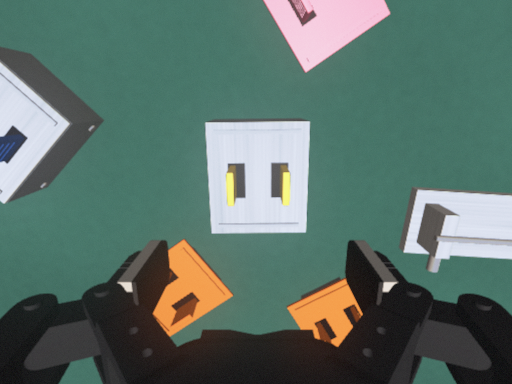

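The wrist view shows the yellow tabs at (230,188) and (286,188), with the cover square to the tool and clear space for the fingers on both sides. Next I descend and squeeze.

Run:
```python
from bench import robot,snapshot,move_gripper
from h import *
def p(t):
    o=robot.observe();print(t,o["clock"],o["tcp_pos"].round(4) if hasattr(o["tcp_pos"],"round") else o["tcp_pos"],np.round(o["ft_force"],2),round(o["opening"],4),o["gripper_force"])
robot.movel([.5045,-.2618,.073],max_speed=.1); p("down")
move_gripper(.060); p("60")
move_gripper(.036); p("36")
s=snapshot("wrist"); cv2.imwrite("pics/w2.png",s["img"][:,:,::-1])
```

```text
down 2.7083 [ 0.5048 -0.262   0.0736] [ 0.38 -0.28  0.55] 0.0854 0.0
60 3.0833 [ 0.5045 -0.2618  0.0731] [-0.01 -0.33  0.7 ] 0.0599 0.0
36 3.4333 [ 0.5048 -0.262   0.0742] [-2.12  1.01  8.84] 0.0366 27.351519763469696
```

View pics/w2.png

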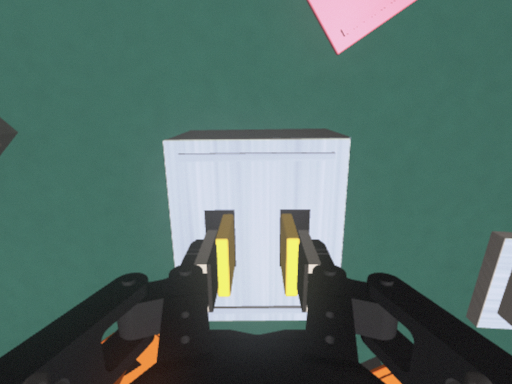

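The picture shows both pads flat on the yellow tabs, which are pushed in at about (225,255) and (290,255). I'll firm up the grip and lift straight up.

Run:
```python
from bench import robot,snapshot,move_gripper
from h import *
def p(t):
    o=robot.observe();print(t,round(o["clock"],2),np.round(o["tcp_pos"],4),np.round(o["ft_force"],2),round(o["opening"],4),o["gripper_force"])
move_gripper(.02); p("grip")
robot.movel([.5045,-.2618,.083],max_speed=.03); p("up10")
robot.movel([.5045,-.2618,.113],max_speed=.06); p("up40")
robot.movel([.5045,-.2618,.20],max_speed=.1); p("up")
s=snapshot("side"); cv2.imwrite("pics/s3.png",s["img"][:,:,::-1])
```

```text
grip 3.7 [ 0.5049 -0.2621  0.0748] [-2.45  2.02 14.98] 0.0347 59.852135181427
up10 4.18 [ 0.5047 -0.2621  0.0831] [ 1.58 -3.41  0.66] 0.0341 60.67474186420441
up40 4.83 [ 0.5044 -0.2615  0.1129] [ 1.09 -0.4  -2.43] 0.0344 60.76155066490173
up 5.85 [ 0.5042 -0.2616  0.1992] [ 0.04 -0.44 -0.89] 0.0344 60.76164722442627
```

View pics/s3.png

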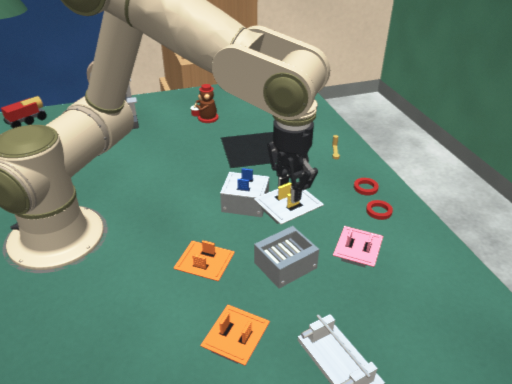

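The cover came off cleanly, held level at about (288,202) in the side view, and its box is open. Now I carry it to the mat and lower it until I feel contact.

Run:
```python
from bench import robot,snapshot,move_gripper
from h import *
def p(t):
    o=robot.observe();print(t,round(o["clock"],2),np.round(o["tcp_pos"],4),np.round(o["ft_force"],2),round(o["opening"],4),o["gripper_force"]);return o
x,y=.589,.245
robot.movel([.5045,-.2618,.24],max_speed=.1)
robot.movel([x,y,.24],max_speed=.2); p("over")
robot.movel([x,y,.07],max_speed=.12); p("low")
robot.movel([x,y,.040],max_speed=.05); robot.wait(.3); f0=p("40")["ft_force"][2]
z=.040
while z>.024:
    z-=.001; robot.movel([x,y,z],max_speed=.02); robot.wait(.1)
    if robot.observe()["ft_force"][2]-f0>3: break
p("contact")
s=snapshot("side"); cv2.imwrite("pics/s4.png",cv2.resize(s["img"][80:220,170:340,::-1],None,fx=3,fy=3))
```

```text
over 9.17 [0.5891 0.2445 0.2401] [ 0.01  0.58 -1.76] 0.0337 60.76421141624451
low 10.73 [0.5894 0.2451 0.0707] [-0.25 -0.38 -0.83] 0.0341 60.76566696166992
40 11.78 [0.5891 0.245  0.0402] [ 0.53  0.26 -1.87] 0.0341 60.76338171958923
contact 14.58 [0.5892 0.2451 0.033 ] [-2.48  0.09  7.48] 0.0339 62.86599040031433
```

View pics/s4.png

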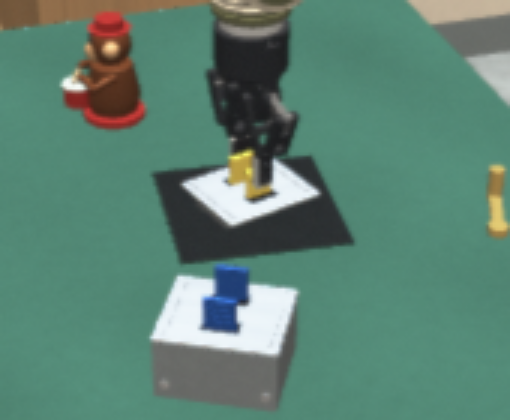

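The cover is on the mat, level, with contact felt at the expected height. The plate looks slightly off-centre, so I'll measure that before letting go.

Run:
```python
from bench import snapshot
from h import *
for n in("side","scene"):
    s=snapshot(n)
    if n=="side":
        print("mat",ray(s,np.array([[152,173],[313,157],[353,242],[182,262]])/3+[170,80],.003).mean(0).round(4))
        print("cover",ray(s,np.array([[181,188],[278,157],[320,191],[232,224]])/3+[170,80],.022).mean(0).round(4))
    else:
        for a,c,m in blobs(s,(0,0,150),(180,60,255),(230,250,335,345),60):print("scene cover",a,ray(s,c,.022).round(4))
```

```text
mat [0.5847 0.2357 0.003 ]
cover [0.5887 0.2375 0.022 ]
scene cover 748 [[0.6062 0.2568 0.022 ]]
```

The centre is within about 10 mm of the mat's centre, well inside the 45 mm limit. Releasing and retreating.

Run:
```python
from bench import robot,snapshot,move_gripper
from h import *
def p(t):
    o=robot.observe();print(t,round(o["clock"],2),np.round(o["tcp_pos"],4),np.round(o["ft_force"],2),round(o["opening"],4),o["gripper_force"]);return o
for g in(.045,.052,.060,.085): move_gripper(g); p(g)
robot.movel([.589,.245,.06],max_speed=.04); robot.movel([.589,.245,.22],max_speed=.12); robot.wait(.3); p("up")
s=snapshot("wrist"); a=s["img"]
b=snapshot("side")["img"]
cv2.imwrite("pics/f5.png",np.hstack([cv2.resize(a,(400,300)),cv2.resize(b,(400,300))])[:,:,::-1])
for A,c,m in blobs(s,(20,120,100),(35,255,255),(0,0,512,384),40): print(ray(s,c,.046).round(4))
```

```text
0.045 15.0 [0.5888 0.2449 0.0316] [ 0.73  0.65 -2.24] 0.0449 5.163728892803192
0.052 15.24 [0.5889 0.245  0.0318] [ 0.16 -0.64 -1.47] 0.0519 2.7606620639562607
0.06 15.49 [0.5892 0.245  0.0322] [-0.18 -0.53 -0.06] 0.0595 0.0
0.085 15.87 [0.589 0.245 0.032] [-0.66 -0.61  0.9 ] 0.0849 0.0
up 18.5 [0.589  0.245  0.2198] [0.51 0.36 0.17] 0.0849 0.0
[[0.7908 0.1311 0.046 ]]
```

View pics/f5.png

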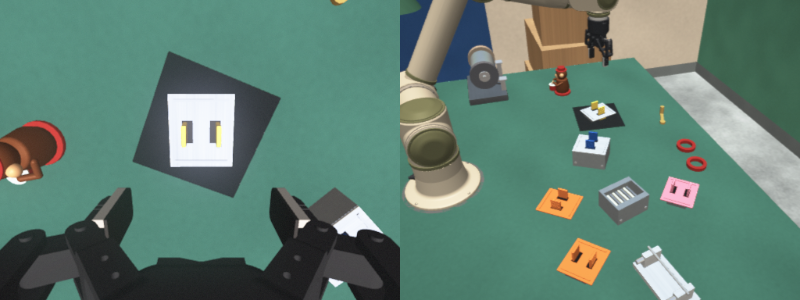

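The wrist view (left half) shows the cover flat and right way up at about (201,130), near the middle of the mat. The side view (right half) shows the blue cover still clipped on at about (591,148), and the gripper is clear.

```bash
python3 -c "
from bench import robot
print(robot.sign_off())"
```

```text
the job is handed in; nothing more can be done
None
```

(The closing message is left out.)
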